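# Close the brush-washer pot by its thread start

### The job

The orange cap of the brush-washer pot sits loose on top of its thread. Without lifting it off, turn it backward (anticlockwise seen from above) until it drops into the thread, then turn it forward (clockwise) until it is fully home against its stop, and let go. Leave the blue-capped pot and the pink ink jar alone.

Things in the scene. Friction and masses are not known exactly. Their poses are not given: they have to be found in the camera images.
- cap_grip (a point): Centre of the upright grip bar on the loose orange cap (92 mm across, 120 g). Bar: 56 mm long along x, 14 mm thick along y, 30 mm high; its top is 15 mm above this point, the cap's flat top 15 mm below. Grip its two flat sides from above. White pointer on the cap's +x side; z up. At the start the cap rides 11 mm too high, 4 mm play sideways, pointer 5 to 30 degrees anticlockwise of the black mark.
- washer_pot: White pot, 120 mm across, shoulder 70 mm high, steel foot screwed to the table; cannot move. Origin: centre of its underside, z up; +x points to its black mark, where the cap's pointer stands when fully closed (solid stop about 1 degree further clockwise). Grip bar centre is 126 mm above this origin while the cap is loose on the thread, 115 mm once down; a cap that is down has 3 mm of play upward.
- green_mark (a point): Green mark on the edge of the same pot's shoulder, 55 mm from its axis, 70 mm high, 65 degrees anticlockwise (seen from above) of the black mark. With the cap's pointer at it, within 13 degrees either side, the lugs pass the gaps in the thread and the cap goes straight down 11 mm. Held up by fingers it does not drop: lower it. Solid stop about 14 degrees further anticlockwise.
- pink_jar_mid (a point): Centre, half-way up, of a small loose ink jar with pink contents and a pale yellowish lid, 56 mm across, 70 mm high: a bystander. Another fixed bystander is a second pot of the same make, its blue cap already closed, 130 mm high; it shows how a closed cap stands.
There are look-alikes about, which are no part of the job. Of the things shaped like the part that bears cap_grip, the orange one is meant.

How it is judged:
On the way:
1. the cap has been turned back and has dropped into the thread (z of cap_grip in the frame of washer_pot below 0.119 m and horizontal distance between cap_grip and washer_pot below 0.012 m and angle between the x axis of cap_grip and the x axis of washer_pot, either way round above 0.7 rad), for 0.1 s.
At the end, for the whole second after the job is handed in: The orange cap lies down on its own pot's neck (grip bar centre less than 119 mm above the pot's origin, within 12 mm of its axis, level within 6 degrees), turned clockwise home with its pointer within 15 degrees of the black mark, and at rest (angle between the x axis of cap_grip and the x axis of washer_pot, either way round below 0.26 rad and z of cap_grip in the frame of washer_pot below 0.119 m and horizontal distance between cap_grip and washer_pot below 0.012 m and angle between cap_grip's own z axis and vertical below 0.1 rad and linear speed of cap below 0.02 m/s); the robot touches nothing.
It fails at once if the cap is lifted off the pot (20 mm above where it started) (z of cap_grip in the frame of washer_pot above 0.146 m).
It fails at once if the pink ink jar is pushed more than 20 mm (distance of pink_jar_mid from where it was at the start of the episode above 0.02 m).
It also fails if it takes over 35 s, if anything falls off the work surface, if the arm or the gripper's body presses on something with over 40 N, if the wrist force passes 120 N, or if a joint passes its speed limit or range.

### The arm

A 6-joint arm with a two-finger parallel gripper is mounted at the origin on the work surface; the furniture and walls round the work are solid. World frame = base frame: x ahead of the robot, y to its left, z up, the work surface at z = 0. Lengths are in m, angles in rad, forces in N, time in s.
With the tool pointing down it reaches from about 0.35 to 0.975 m from the base axis. Payload 4.9 kg.
Tool frame: the origin (TCP) lies on the centre line of the jaws, within the pads' length; the fingertips stand 25 mm ahead of it and the grasp point (between the pads) lies 6 mm ahead of it; z points along the fingers, y is the line along which they close (so a half turn about z gives the same grasp; the last joint's range is limited). The gripper opens to 85 mm and grips with 20 to 120 N. Pads are 22 mm wide; open, the fingers measure 114 mm over their backs; the gripper's body (76 mm by 85 mm) begins 54 mm behind the grasp point. The pads swing forward as they close: fully open they stand 13 mm farther back than shut.
Start: joints at [1.169, 0.053, 1.613, -0, 1.476, -0.119], TCP at [0.174, 0.6, 0.256] pointing down, gripper open.
Joint ranges: [-3.01, 3.01], [-1.01, 2.22], [0.06, 2.58], [-1.02, 4.17], [0.09, 2.62], [-3.14, 3.14]. Speed limits (rad/s): [2.57, 2.57, 3.14, 3.14, 3.14, 3.14].

### API

Orientations are given as a unit quaternion [w, x, y, z].
In Python, from plant import state, grab_frame, get_calibration, job gives the robot as it stands. The module is installed in compiled form; this text tells all that it offers.
- The arm moves only by the tool move_arm, never from a script. Its argument "targets" is a list that holds one entry, the list of rows, each a list of 5 numbers: the opening in per cent of the stroke, from 0 (shut) to 100 (fully open), then the shift along the tool's x, y, z as a fraction of full scale, then the turn about the tool's z as a fraction of full scale. A call has 1 to 5 rows; each row shifts and turns the commanded pose from where the row before left it, along the tool's axes as they then stand; what a row does not reach is not made up. Full scale, the value 1, is 0.6 m for a shift and 6 degrees for a turn. A row lasts 1/12 s, in which the tool goes at most 41.7 mm and 7.16 degrees, less where a joint would pass 70% of its speed; a pose out of reach is approached as far as the arm can. A call with a number of a shift or a turn outside -1 to 1 is refused whole. A call with a gripper value outside its range is refused whole. The fingers move at their own pace and stop on an object; the grip force is fixed at half the most. Time passes only in rows, so rows that do not move let the fingers close. It gives the time, the measured TCP pose, the force, the opening and the grip force at its end, in the units of the state.
- state(): the state, without advancing time (a new reading comes with each control period).
- grab_frame(name): name is "scene" or "top" or "wrist"; returns the picture (400x640x3 uint8, red, green, blue); there is no depth.
- get_calibration(name): a dict with "vertical_fov" (degrees; the focal length in pixels is half the picture's height over the tangent of half this angle, whatever the lens; pixels are square), "cx", "cy" (the principal point, pixels), "R" (3x3) and "t" (3): a world point X has camera coordinates R X + t. Camera axes: x right, y down, z forward; pixel columns grow to the right and rows downward; lengths in m; the calibration is good to about 2 mm. A picture is of the moment at which its call begins: read the wrist's pose just before it. get_calibration takes no time and is no camera call; for the wrist camera it gives the pose at the moment of the call.
- job.job_done(): hands the job in; it is judged then, once.
The state is a dict: "time": time; "joint_pos": joint angles; "joint_vel": joint speeds; "joint_efforts": joint torques, N m; "tool_pos": TCP position; "tool_rot": TCP orientation; "contact_force": force on the tool from outside, world axes, zero at the start; "ft_torque": the same for the moment, N m; "gripper_width": opening from 0.0 (shut) to 1.0 (fully open); "grasp_force": force on a finger pad.
Only numpy, scipy, OpenCV 4.12 (cv2) and the standard library are available. Lean on these libraries where they do the work, as an engineer would, in place of code of your own. Each camera call takes 0.05 s, during which the arm holds its last target. There are 200 camera calls.

## Working session

There is one attempt and no reset: what is moved stays moved. The work goes in short steps, Python scripts to look and compute and a tool call to move; the robot and the scene stay as the last step left them, time stands still between calls to the robot, and variables do not carry over. Pictures are saved under pics/ and viewed, at most 10 in all, crops included, and the job is handed in when it is done.

Besides the shell and the picture viewer there is one more tool, called after ">>>" in YAML: its name, and indented under it one key for each argument. move_arm: Moves the arm, as the interface text tells. Shift numbers are shares of 0.6 m and turn numbers shares of 6 degrees, none past 1 either way. Its arguments: {"type":"object","properties":{"targets":{"type":"array"}},"required":["targets"]}

```bash
mkdir -p pics
python3 - <<'E'
from plant import *
import cv2,numpy as np
np.set_printoptions(precision=4,suppress=True)
for n in("scene","top"):
    f=grab_frame(n);cv2.imwrite(f"pics/{n}0.png",f[:,:,::-1]);c=get_calibration(n);print(n,c)
s=state();print(s)
E
```

```text
scene {'vertical_fov': 55.86896513626152, 'cx': 313.3072560723954, 'cy': 199.3532671237641, 'R': array([[-0.4981, -0.867 ,  0.0153],
       [-0.4145,  0.2226, -0.8824],
       [ 0.7616, -0.4458, -0.4703]]), 't': array([0.3505, 0.2069, 0.6776])}
top {'vertical_fov': 47.07154205476236, 'cx': 316.94867527139576, 'cy': 197.34192578162043, 'R': array([[-0.0143, -0.9998,  0.0102],
       [-0.9856,  0.0124, -0.1685],
       [ 0.1683, -0.0125, -0.9857]]), 't': array([0.1972, 0.4119, 0.8907])}
{'time': 0.1, 'joint_pos': array([ 1.169 ,  0.0533,  1.6142, -0.    ,  1.476 , -0.119 ]), 'joint_vel': array([-0.0012, -0.0019, -0.0043, -0.0011, -0.0018, -0.0006]), 'joint_efforts': array([  0.0001, -39.4904, -37.1362,  -0.0002,   0.004 ,  -0.    ]), 'tool_pos': array([0.1742, 0.5997, 0.2552]), 'tool_rot': array([-0.0002,  0.1409,  0.99  , -0.0009]), 'contact_force': array([0.1647, 0.2683, 0.7418]), 'ft_torque': array([ 0.0294,  0.0069, -0.0318]), 'grasp_force': 0.0, 'gripper_width': 1.0003896373908447}
```

View pics/top0.png

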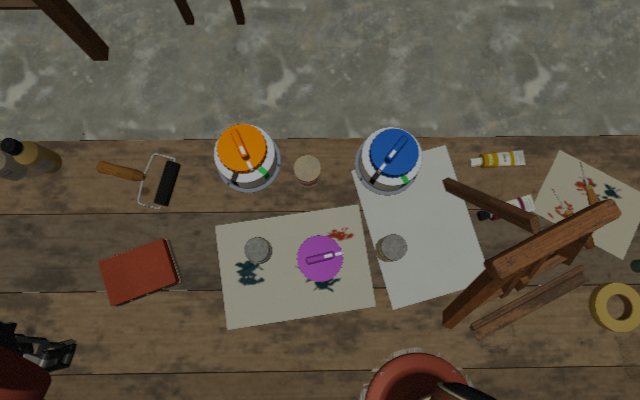

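View pics/scene0.png

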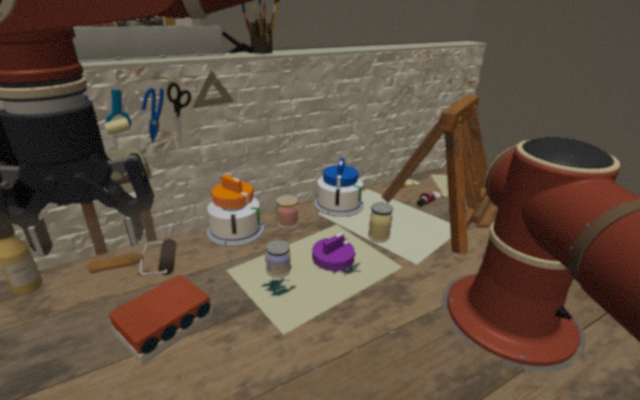

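Candidates for the cap with a grip bar, in the top view: orange at (241,150), blue at (393,155) and purple lying loose at (320,258). Orange on the white pot is the one meant. The pink jar is at (307,170), right beside it. Next I'll check it in a close crop.

Run:
```python
import cv2,numpy as np
a=cv2.imread("pics/top0.png")[110:205,200:330];b=cv2.imread("pics/scene0.png")[165:255,195:305]
a=cv2.resize(a,(780,570),interpolation=3)[:, :];b=cv2.resize(b,(660,540),interpolation=3)
cv2.imwrite("pics/ca.png",a);cv2.imwrite("pics/cb.png",b)
```

```text
(no output)
```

View pics/ca.png

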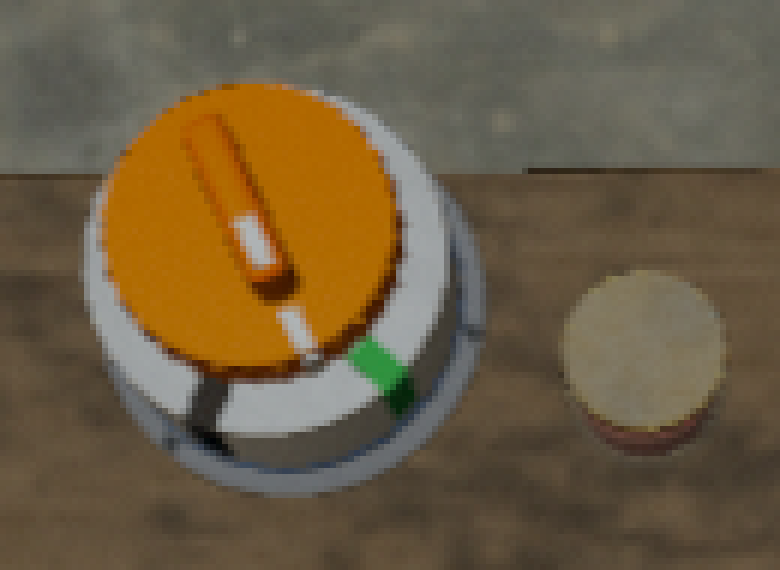

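View pics/cb.png

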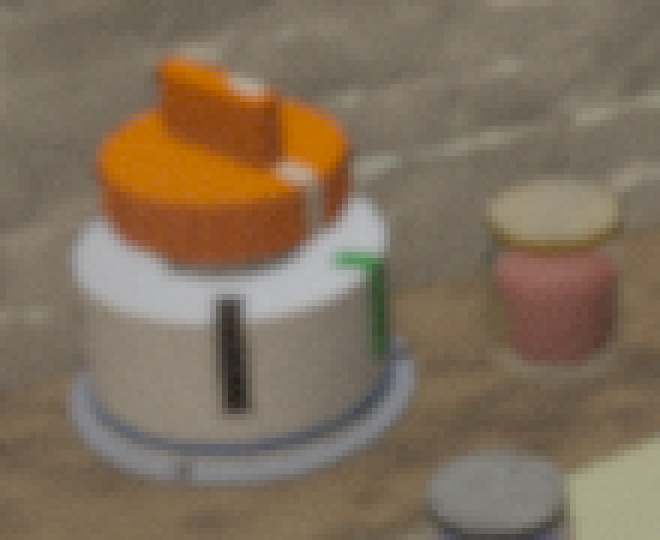

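The crop confirms it: an orange bar cap on the white pot. The pointer rim end is near top (251,169), between the black mark (233,182) and the green one (267,174). The jar is about 6 cm to the right of the pot.

```bash
cat > h.py <<'E'
from plant import *
import cv2,numpy as np
np.set_printoptions(precision=4,suppress=True)
def ray(c,u,v):
    f=200/np.tan(np.radians(c["vertical_fov"])/2)
    R=np.array(c["R"]);d=R.T@np.array([(u-c["cx"])/f,(v-c["cy"])/f,1]);return -R.T@np.array(c["t"]),d/np.linalg.norm(d)
def plane(c,u,v,z):
    o,d=ray(c,u,v);return o+d*(z-o[2])/d[2]
def tri(rs):
    A=0;b=0
    for o,d in rs:
        P=np.eye(3)-np.outer(d,d);A=A+P;b=b+P@o
    x=np.linalg.solve(A,b);return x,max(np.linalg.norm((np.eye(3)-np.outer(d,d))@(x-o)) for o,d in rs)
def circ(p):
    A=np.c_[2*p[:,:2],np.ones(len(p))];s=np.linalg.lstsq(A,(p[:,:2]**2).sum(1),rcond=None)[0];return s[:2],np.sqrt(s[2]+s[0]**2+s[1]**2)
E
python3 - <<'E'
from h import *
T=get_calibration("top");S=get_calibration("scene")
t=lambda x,y:(200+(x-2.5)/6,110+(y-2.5)/6); s=lambda x,y:(195+(x-2.5)/6,165+(y-2.5)/6)
for n,a,b in[("bar top ctr",(238,197),(220,78)),("bar far end",(203,120),(170,65)),("bar near end",(270,275),(268,95)),("ptr rim top",(312,355),(312,180)),("black edge",(200,430),(231,300)),("green edge",(402,385),(380,258))]:
    x,e=tri([ray(T,*t(*a)),ray(S,*s(*b))]);print(n,x,"err",e)
img=cv2.imread("pics/top0.png");hsv=cv2.cvtColor(img,cv2.COLOR_BGR2HSV)
m=cv2.inRange(hsv,(8,150,80),(25,255,255));m[:, :200]=0;m[:,300:]=0;m[210:]=0
c=max(cv2.findContours(m,0,1)[0],key=cv2.contourArea)[:,0]
print("cap blob",c.min(0),c.max(0))
p=np.array([plane(T,*q,0.111) for q in c if q[1]<150]);print("cap circle@.111",circ(p))
b=plane(T,*t(200,430),.07);g=plane(T,*t(402,385),.07);print(b,g,np.linalg.norm(b-g))
st=state();q=st["tool_rot"];w,x,y,z=q
from scipy.spatial.transform import Rotation as Ro
print(Ro.from_quat([x,y,z,w]).as_matrix())
# jar
print("jar",plane(T,*t(645,350),.07))
E
```

```text
bar top ctr [0.4993 0.3322 0.139 ] err 0.00040178091474618897
bar far end [0.5244 0.3436 0.1367] err 0.00045862691595426687
bar near end [0.4747 0.3223 0.14  ] err 0.00026891463271164136
ptr rim top [0.457  0.3137 0.1108] err 0.00015407785975810618
black edge [0.4402 0.3534 0.0793] err 0.00011121026508397017
green edge [0.4559 0.2895 0.072 ] err 0.00012026412298512368
cap blob [217 124] [266 172]
cap circle@.111 (array([0.4986, 0.3333]), np.float64(0.04527379964419602))
[0.4421 0.3549 0.07  ] [0.4562 0.2896 0.07  ] 0.06675304389370329
[[-0.9603  0.279  -0.0007]
 [ 0.279   0.9603 -0.0017]
 [ 0.0002 -0.0018 -1.    ]]
jar [0.467  0.2106 0.07  ]
```

Position checks:
- **Bar top:** z is about 0.139, against 0.141 expected.
- **Pot axis:** about (0.4985, 0.333). The mark chord and the cap circle (r 45 mm) both agree.
- **Bar direction:** −156.6° in world. Black mark is at about 160° and green about 226°, so the pointer is roughly 43° from black. The text says 5–30°, so I'll re-check from near.

Now I'll move over the pot.

>>> move_arm:
  targets:
    - [[100,-0.043,-0.0185,0,0],[100,-0.043,-0.0185,0,0],[100,-0.043,-0.0185,0,0],[100,-0.043,-0.0185,0,0],[100,-0.043,-0.0185,0,0]]

```text
time: 0.52
tool_pos: [0.2834, 0.5097, 0.2556]
tool_rot: [-0.0, 0.141, 0.99, -0.0]
contact_force: [1.0, -0.7, 0.6]
gripper_width: 1.002
grasp_force: 0.0
```

>>> move_arm:
  targets:
    - [[100,-0.043,-0.0185,0,0],[100,-0.043,-0.0185,0,0],[100,-0.043,-0.0185,0,0],[100,-0.043,-0.0185,0,0],[100,-0.043,-0.0185,0,0]]

```text
time: 0.93
tool_pos: [0.3918, 0.4204, 0.2557]
tool_rot: [-0.0, 0.141, 0.99, -0.0]
contact_force: [0.4, 0.9, -0.8]
gripper_width: 1.001
grasp_force: 0.0
```

>>> move_arm:
  targets:
    - [[100,-0.043,-0.0185,0,0],[100,-0.043,-0.0185,0,0],[100,-0.043,-0.0185,0,0],[100,0,0,0,0],[100,0,0,0,0]]

```text
time: 1.35
tool_pos: [0.4567, 0.3671, 0.2556]
tool_rot: [-0.001, 0.142, 0.99, -0.0]
contact_force: [0.2, -0.1, -0.2]
gripper_width: 1.001
grasp_force: 0.0
```

Run:
```python
from h import *
s=state();print(s["time"],s["tool_pos"],s["tool_rot"],s["joint_pos"],s["contact_force"])
c=get_calibration("wrist");f=grab_frame("wrist");cv2.imwrite("pics/w1.png",f[:,:,::-1]);np.save("w1.npy",c,allow_pickle=True)
print(c)
```

```text
1.35 [0.4567 0.3671 0.2556] [-0.0006  0.1422  0.9898 -0.0003] [ 0.5498 -0.0383  1.7055  0.0004  1.4757 -0.7357] [ 0.1963 -0.1478 -0.1521]
{'vertical_fov': 60.513570150063046, 'cx': 318.22664872533574, 'cy': 207.07395474470474, 'R': array([[ 0.2801,  0.96  , -0.0013],
       [ 0.9202, -0.2681,  0.2854],
       [ 0.2736, -0.0812, -0.9584]]), 't': array([-0.4804, -0.3591,  0.2838])}
```

View pics/w1.png

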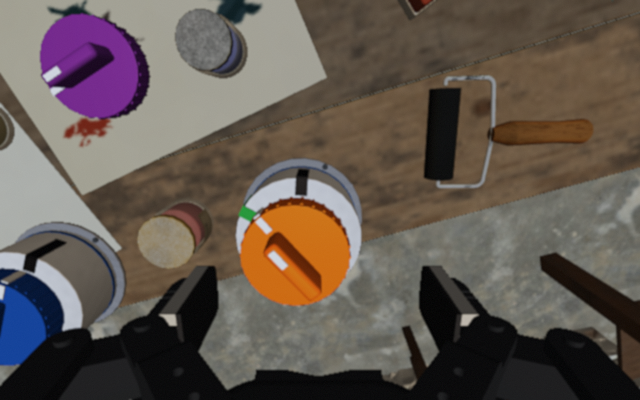

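The wrist view shows the bar from (272,243) to (312,292), pointer rim at (264,225), black mark at (302,190) and green at (247,214).

Run:
```python
from h import *
c=np.load("w1.npy",allow_pickle=True).item();img=cv2.imread("pics/w1.png");hsv=cv2.cvtColor(img,cv2.COLOR_BGR2HSV)
P=lambda u,v,z:plane(c,u,v,z)[:2]
m=cv2.inRange(hsv,(8,150,80),(25,255,255));m[:200-10]=0;m[:,:230]=0;m[:,370:]=0
k=max(cv2.findContours(m,0,1)[0],key=cv2.contourArea)[:,0]
print("cap circle", circ(np.array([plane(c,*q,.111) for q in k if q[1]>250])))
a=P(275,241,.141);b=P(316,292,.141);print("bar",a,b,(a+b)/2,np.degrees(np.arctan2(*(a-b)[::-1])))
p0=P(264,225,.111);print("ptr",p0)
g=cv2.inRange(hsv,(40,100,40),(80,255,255));g[:, :230]=0;g[:,300:]=0;g[240:]=0
q=np.argwhere(g)[:,::-1];print("green px",q.mean(0),q.min(0),q.max(0))
ctr=np.array([.4985,.333])
for n,x in[("black",P(302,182,.07)),("green",P(*q.mean(0),.07)),("ptr",p0)]:
    d=x-ctr;print(n,x,np.linalg.norm(d),np.degrees(np.arctan2(d[1],d[0]))%360)
```

```text
cap circle (array([0.4984, 0.3343]), np.float64(0.045425023268418636))
bar [0.4698 0.3307] [0.5184 0.3476] [0.4941 0.3391] -160.80953526576647
ptr [0.4646 0.3191]
green px [246.1925 212.9503] [238 205] [255 220]
black [0.4472 0.3547] 0.055666460566820765 157.03053393099808
green [0.4608 0.2963] 0.05260283802815301 224.25194147557502
ptr [0.4646 0.3191] 0.03660031143031125 202.33965299355
```

Two views agree: the pointer is at about 203°, green about 225° and black about 159°. The cap needs roughly 22° anticlockwise to reach green. I'll align the tool, with the tool x-axis at 203°.

>>> move_arm:
  targets:
    - [[100,-0.0415,-0.018,0,0],[100,-0.0415,-0.018,0,0],[100,0,0,0,-1],[100,0,0,0,-1],[100,0,0,0,-1]]

```text
time: 1.82
tool_pos: [0.4972, 0.3341, 0.256]
tool_rot: [-0.0, -0.019, 1.0, 0.0]
contact_force: [-0.7, -0.0, 1.0]
gripper_width: 1.001
grasp_force: 0.0
```

>>> move_arm:
  targets:
    - [[100,0,0,0.03,-1],[100,0,0,0.03,-1],[100,0,0,0.03,-1],[100,0,0,0,-0.5],[100,0,0,0,0]]

```text
time: 2.23
tool_pos: [0.496, 0.334, 0.2001]
tool_rot: [-0.002, -0.199, 0.98, -0.0]
contact_force: [-0.0, -0.0, -0.9]
gripper_width: 1.001
grasp_force: 0.0
```

```bash
cat >> h.py <<'E'
from scipy.spatial.transform import Rotation as Ro
def st():
    s=state();w,x,y,z=s["tool_rot"];M=Ro.from_quat([x,y,z,w]).as_matrix()
    print("t",s["time"],"pos",s["tool_pos"],"xdir",np.degrees(np.arctan2(M[1,0],M[0,0]))%360,"j6",s["joint_pos"][5],"F",s["contact_force"],"M",s["ft_torque"],"w",s["gripper_width"],s["grasp_force"]);return s,M
E
python3 - <<'E'
from h import *
s,M=st()
d=np.array([.4985,.333,0])-s["tool_pos"];print("to target in tool frac",(M.T@d)/.6)
c=get_calibration("wrist");f=grab_frame("wrist");cv2.imwrite("pics/w2.png",f[:,:,::-1]);np.save("w2.npy",c,allow_pickle=True)
E
```

```text
t 2.2333 pos [0.496  0.334  0.2001] xdir 202.9493573662603 j6 -1.5032969853137421 F [-0.007  -0.0023 -0.9125] M [-0.0041 -0.0372 -0.0211] w 1.00147740993005 0.0
to target in tool frac [-0.0045 -0.0032  0.3336]
```

View pics/w2.png

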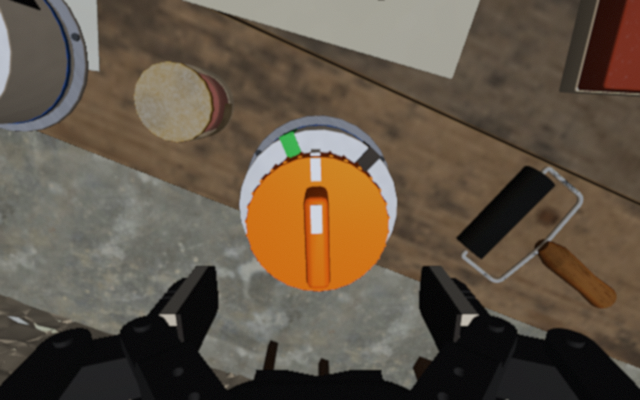

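The bar stands vertical at column 317 (cx is 318), so it is aligned in yaw and centred between the jaws. Next: descend and close.

>>> move_arm:
  targets:
    - [[100,-0.0045,-0.002,0.035,0],[100,0,0,0.035,0],[100,0,0,0.026,0],[50,0,0,0,0],[30,0,0,0,0]]

```text
time: 2.7
tool_pos: [0.5004, 0.3337, 0.1447]
tool_rot: [-0.0, -0.198, 0.98, -0.0]
contact_force: [-0.3, 0.5, 0.9]
gripper_width: 0.744
grasp_force: 0.0
```

>>> move_arm:
  targets:
    - [[10,0,0,0,0],[0,0,0,0,0],[0,0,0,0,0],[0,0,0,0,0],[0,0,0,0,0]]

```text
time: 3.12
tool_pos: [0.5017, 0.3338, 0.1463]
tool_rot: [0.001, -0.198, 0.98, 0.0]
contact_force: [-0.6, 0.2, 4.0]
gripper_width: 0.149
grasp_force: 59.7
```

Run:
```python
from h import *
st()
```

```text
t 3.1167 pos [0.5017 0.3338 0.1463] xdir 202.79340118051516 j6 -1.5051381384097555 F [-0.5836  0.173   3.9937] M [-0.0119  0.1327  0.0209] w 0.14904829802872505 59.705631136894226
```

Gripped: 60 N at about 13 mm opening. Turning anticlockwise 22.5° towards green.

>>> move_arm:
  targets:
    - [[0,0.003,0,0,-0.75],[0,0,0,0,-0.75],[0,0,0,0,-0.75],[0,0,0,0,-0.75],[0,0,0,0,-0.75]]

```text
time: 3.53
tool_pos: [0.5002, 0.3332, 0.1452]
tool_rot: [0.002, -0.387, 0.922, 0.0]
contact_force: [2.3, 2.6, -1.1]
gripper_width: 0.153
grasp_force: 59.0
```

>>> move_arm:
  targets:
    - [[0,0,0,0,0],[0,0,0,0,0]]

```text
time: 3.7
tool_pos: [0.4997, 0.3333, 0.1451]
tool_rot: [0.001, -0.384, 0.923, 0.001]
contact_force: [1.6, 2.8, -0.7]
gripper_width: 0.146
grasp_force: 59.1
```

Run:
```python
from h import *
st()
```

```text
t 3.7 pos [0.4997 0.3333 0.1451] xdir 225.1704836948227 j6 -1.895639129538179 F [ 1.5535  2.788  -0.6515] M [ 0.668  -0.3657 -0.0787] w 0.14607882672628297 59.141945242881775
```

It's at green (225°). Lowering in 3 mm steps.

>>> move_arm:
  targets:
    - [[0,0,0,0.005,0],[0,0,0,0.005,0],[0,0,0,0,0]]

```text
time: 3.95
tool_pos: [0.4995, 0.3333, 0.1384]
tool_rot: [0.001, -0.385, 0.923, 0.001]
contact_force: [2.5, 5.5, -1.3]
gripper_width: 0.147
grasp_force: 59.1
```

>>> move_arm:
  targets:
    - [[0,0,0,0.005,0],[0,0,0,0.004,0],[0,0,0,0,0]]

```text
time: 4.2
tool_pos: [0.4998, 0.3335, 0.1354]
tool_rot: [0.001, -0.385, 0.923, 0.001]
contact_force: [-2.3, 4.6, 8.7]
gripper_width: 0.146
grasp_force: 60.4
```

Run:
```python
from h import *
st()
```

```text
t 4.2 pos [0.4998 0.3335 0.1354] xdir 225.2844270378241 j6 -1.8972532150568409 F [-2.35    4.6293  8.6505] M [0.5935 0.3202 0.0187] w 0.14633759590243656 60.383260846138
```

>>> move_arm:
  targets:
    - [[0,0,0,0.003,0],[0,0,0,0,0],[0,0,0,0,0]]

```text
time: 4.45
tool_pos: [0.4998, 0.3335, 0.1353]
tool_rot: [0.001, -0.385, 0.923, 0.0]
contact_force: [-5.6, 1.7, 15.5]
gripper_width: 0.146
grasp_force: 61.5
```

Run:
```python
from h import *
st()
T=get_calibration("scene");f=grab_frame("scene");cv2.imwrite("pics/s3.png",cv2.resize(f[150:270,160:320,::-1],(800,600),interpolation=2))
```

```text
t 4.45 pos [0.4998 0.3335 0.1353] xdir 225.29429661928944 j6 -1.8972446813139294 F [-5.6372  1.722  15.5013] M [0.1827 1.0045 0.0079] w 0.14552368882996838 61.468212604522705
```

View pics/s3.png

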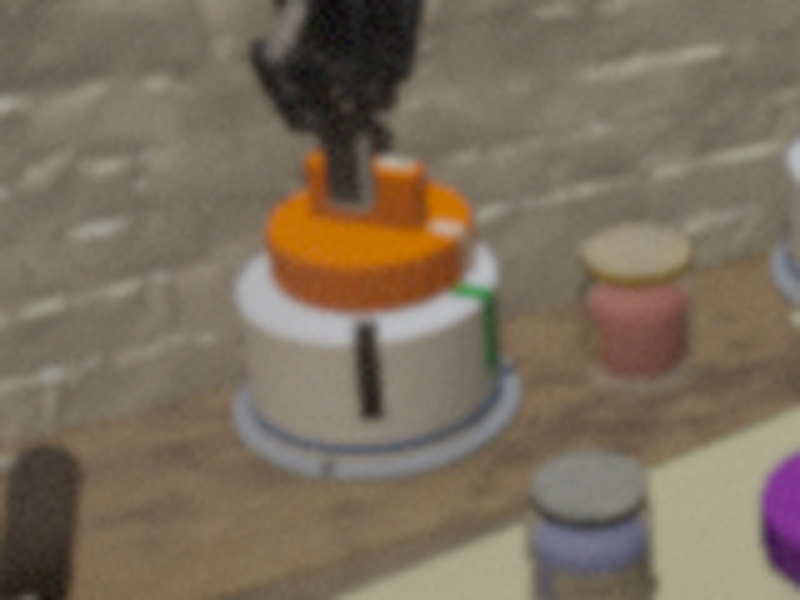

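The cap now sits close to the shoulder, rim bottom at about (370,300) just above the black mark, so it has dropped in. I'll ease the downward push by 1.8 mm and turn clockwise.

>>> move_arm:
  targets:
    - [[0,0,0,-0.003,0.5],[0,0,0,0,0.9],[0,0,0,0,0.9],[0,0,0,0,0.9],[0,0,0,0,0.9]]

```text
time: 4.92
tool_pos: [0.5005, 0.3326, 0.1353]
tool_rot: [0.001, -0.178, 0.984, -0.0]
contact_force: [1.8, 0.7, 8.3]
gripper_width: 0.146
grasp_force: 60.4
```

>>> move_arm:
  targets:
    - [[0,0,0,0,0.9],[0,0,0,0,0.9],[0,0,0,0,0.9],[0,0,0,0,0.9],[0,0,0,0,0.9]]

```text
time: 5.33
tool_pos: [0.5002, 0.3321, 0.1353]
tool_rot: [0.001, 0.057, 0.998, -0.001]
contact_force: [-0.2, -0.6, 7.7]
gripper_width: 0.151
grasp_force: 60.6
```

>>> move_arm:
  targets:
    - [[0,0,0,0,0.7],[0,0,0,0,0.5],[0,0,0,0,0.5],[0,0,0,0,0.4],[0,0,0,0,0]]

```text
time: 5.75
tool_pos: [0.5002, 0.332, 0.1353]
tool_rot: [0.001, 0.165, 0.986, -0.001]
contact_force: [-0.1, -1.0, 9.5]
gripper_width: 0.148
grasp_force: 60.5
```

Run:
```python
from h import *
st()
```

```text
t 5.75 pos [0.5002 0.332  0.1353] xdir 161.00791493032227 j6 -0.7755175191856303 F [-0.0956 -1.0362  9.532 ] M [-0.1363  0.1717 -0.0369] w 0.1480212845858481 60.488319396972656
```

>>> move_arm:
  targets:
    - [[0,0,0,0,0.3],[0,0,0,0,0.3],[0,0,0,0,0]]

```text
time: 6.0
tool_pos: [0.5004, 0.3322, 0.1354]
tool_rot: [0.002, 0.194, 0.981, -0.001]
contact_force: [0.8, 0.2, 8.9]
gripper_width: 0.148
grasp_force: 65.8
```

Run:
```python
from h import *
st()
```

```text
t 6.0 pos [0.5004 0.3322 0.1354] xdir 157.62580571930906 j6 -0.7159670256969031 F [0.771  0.1699 8.9035] M [-0.0404  0.058   1.1241] w 0.1479680317749003 65.82280791489438
```

The moment jumped to 1.1 N m at 157.6°, so it has reached the stop, home. Release and retreat.

>>> move_arm:
  targets:
    - [[0,0,0,0,-0.15],[50,0,0,0,0],[60,0,0,0,0],[60,0,0,0,0],[60,0,0,0,0]]

```text
time: 6.42
tool_pos: [0.4986, 0.3319, 0.1321]
tool_rot: [-0.001, 0.188, 0.982, -0.001]
contact_force: [-0.7, 0.1, -0.6]
gripper_width: 0.598
grasp_force: 0.0
```

>>> move_arm:
  targets:
    - [[60,0,0,-0.02,0],[60,0,0,-0.04,0],[60,0,0,-0.05,0],[60,0,0,-0.05,0],[60,0,0,-0.04,0]]

```text
time: 6.83
tool_pos: [0.4996, 0.3327, 0.2565]
tool_rot: [0.001, 0.187, 0.982, 0.001]
contact_force: [0.2, 0.8, 0.5]
gripper_width: 0.601
grasp_force: 0.0
```

>>> move_arm:
  targets:
    - [[60,0,0,0,0],[60,0,0,0,0],[60,0,0,0,0]]

```text
time: 7.08
tool_pos: [0.4989, 0.3324, 0.2529]
tool_rot: [-0.0, 0.187, 0.982, -0.0]
contact_force: [-0.5, 0.1, -0.9]
gripper_width: 0.603
grasp_force: 0.0
```

Run:
```python
from h import *
st()
f=grab_frame("wrist");g=grab_frame("scene")
a=cv2.resize(f,(480,300));b=cv2.resize(g[160:260,190:310],(320,267),interpolation=2)
o=np.zeros((300,800,3),np.uint8);o[:,:480]=a;o[:267,480:]=b;cv2.imwrite("pics/end.png",o[:,:,::-1])
```

```text
t 7.0833 pos [0.4989 0.3324 0.2529] xdir 158.3938589321549 j6 -0.7300345882227631 F [-0.4804  0.1278 -0.9059] M [-0.0135  0.0177 -0.0181] w 0.6033758068980686 0.0
```

View pics/end.png

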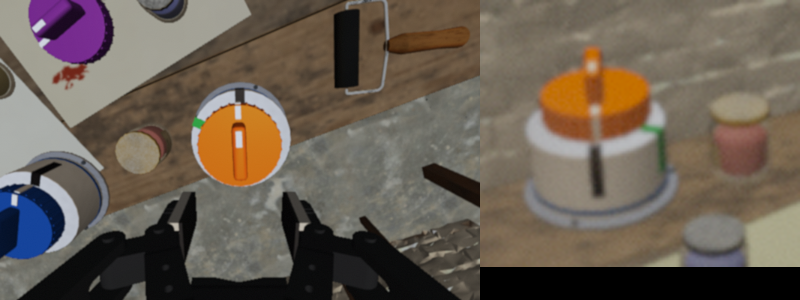

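In the wrist half, the pointer at (239,112) lines up with the black mark at (239,95). In the scene half the cap is down and level, the jar hasn't moved and the gripper is clear. I'll hand it in.

```bash
python3 -c "
from plant import job
print(job.job_done())"
```

```text
the job is handed in; nothing more can be done
None
```

I turned the orange cap back until it dropped into the thread, then clockwise to its stop with the pointer at the black mark, let go of it, and handed the job in at about 7 s; no verdict was shown.

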